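# Load the curing cabinet and shut its drop-down door

### The job

Lower the drop-down door of the small curing cabinet fully, put the round pot of ear moulds that stands on the bench into the cabinet's empty bay (the one with the bare rubber mat), standing upright, and then push the door back up until it is fully shut. Do not slam the door or tip the pot, do not disturb the pot already in the other bay, and leave everything else on the bench where it is.

Things in the scene. Friction and masses are not known exactly. Their poses are not given: they have to be found in the camera images.
- cabinet: White curing cabinet fixed to the bench, 160 deep x 188 wide mm. Origin: bench level, middle of its front (door) plane; x into the cabinet, y along the front (left), z up; turned up to 0.2 rad. Solid base to the chamber floor at z = 60. Chamber x 0 to 85, y -88 to 88, split at y = 0 by a clear divider 6 thick, 40 high, into two bays. The door covers its front.
- window (a point): Middle of the front edge of the clear window that roofs the chamber, on its top face: x = 35, z = 126 mm in the cabinet's frame (6 thick). Between the door plane and this edge the chamber is open above (a slot 35 deep, 176 wide). Side walls also end at z = 126; behind x = 85 the lamp housing rises to z = 140.
- door (a joint): Bottom-hinged aluminium door: 0 = shut (upright), grows as its top comes towards the robot and down, stops at 1.4 rad, where it slopes down 10 deg into the chamber: a ramp that ends 2 mm above the chamber floor. A friction hinge (0.22 N m) holds it wherever it is left; moving it at the rail takes 1 to 5 N. Starts shut or up to 0.2 rad ajar.
- door_rail (a point): Middle and centre line of the round steel rail along the door's free edge: 12 diameter, 280 long along the cabinet's y (so 46 overhang past each side of the cabinet), 100 from the hinge line. Shut, it stands at height 157, 31 above the window. Axes at joint 0 as the cabinet's.
- door_hinge (a point): Middle of the door's hinge line, which runs along the cabinet's y; at x = -6, z = 57 mm in the cabinet's frame. The door panel is 10 thick (centred on this line when upright) and 184 wide.
- mat: Thin square black rubber mat, 76 x 76 mm (level with the chamber floor, no step), on the floor of the empty bay; origin at its centre. Left or right bay (y = +45.5 or -45.5 in the cabinet's frame, x = 42.5).
- pot: The pot to load: round white plastic pot, 50 diameter, 40 high, open top, with pink ear moulds in it, about 120 g; stands on the bench to the left or right of the cabinet. Origin: centre of its underside, z up.
- cured: A like round pot already standing in the other bay; leave it there. Origin: centre of its underside.
- dish: Square white dish, 56 x 56 x 30 high mm, with moulds; not to be used. Stands on the side of the bench where the pot is not. Origin: centre of underside.
- bottle: Amber bottle, 44 diameter, 100 high, standing 80 to 90 mm (centre to centre) from the pot. Origin: centre of underside.
- jar: White jar, 48 diameter, 65 high, beside the square dish. Origin: centre of underside.
- notes: Pad of yellow notes 76 x 76 x 12 mm lying on the bench in front of the cabinet, under where the door comes down. Origin: centre of underside.

How it is judged (in metres and radians):
On the way, in this order (a step that is already met when the one before it is completed fails the run):
1. the door is lowered fully (value of joint door above 1.25 rad), for 0.2 s.
2. the round pot stands in the empty bay while the door is down (horizontal distance between pot and mat below 0.035 m and z of pot in the frame of cabinet below 0.07 m and angle between pot's own z axis and vertical below 0.2 rad and value of joint door above 0.9 rad), for 0.2 s.
At the end, for the whole second after the job is handed in: The door is shut to within 0.05 rad and at rest, and the round pot stands upright (within 0.1 rad) and still on the chamber floor in the bay that was empty, its centre within 30 mm of the mat's centre (value of joint door below 0.05 rad and horizontal distance between pot and mat below 0.03 m and z of pot in the frame of cabinet between 0.053 and 0.067 m and angle between pot's own z axis and vertical below 0.1 rad and linear speed of pot below 0.01 m/s and velocity of joint door below 0.05 rad/s); the robot touches nothing.
It fails at once if the pot already in the cabinet is moved more than 15 mm (distance of cured from where it was at the start of the episode above 0.015 m).
It fails at once if the pot is tipped past 0.6 rad (angle between pot's own z axis and vertical above 0.6 rad).
It fails at once if the door is slammed (closing faster than 3 rad/s in its last 0.25 rad) (value of joint door below 0.25 rad and velocity of joint door below -3 rad/s).
It fails at once if the square dish, bottle, jar or note pad is moved more than 30 mm (distance of any of dish, bottle, jar, notes from where it was at the start of the episode above 0.03 m).
It also fails if it takes over 72 s, if anything falls off the work surface, if the arm or the gripper's body presses on something with over 40 N, if the wrist force passes 120 N, or if a joint passes its speed limit or range.

### The arm

A 6-joint arm with a two-finger parallel gripper is mounted at the origin on the work surface. World frame = base frame: x ahead of the robot, y to its left, z up, the work surface at z = 0. Lengths are in mm, angles in rad, forces in N, time in s.
With the tool pointing down it reaches from about 350 to 725 mm from the base axis. Payload 4.3 kg.
Tool frame: the origin (TCP) lies between the finger pads; the fingertips stand 19 mm ahead of it and the grasp point (between the pads) is the TCP; z points along the fingers, y is the line along which they close (so a half turn about z gives the same grasp; the last joint's range is limited). The gripper opens to 85 mm and grips with 20 to 120 N. Pads are 22 mm wide; open, the fingers measure 114 mm over their backs; the gripper's body (76 mm by 85 mm) begins 54 mm behind the grasp point. The pads swing forward as they close: fully open they stand 13 mm farther back than shut.
Start: joints at [1.074, 0.377, 0.081, 1.274, 0, 1.46], TCP at [216.914, 532.553, 250.329] pointing down, gripper open.
Joint ranges: [-2.72, 2.72], [-0.84, 1.66], [-1.02, 1.22], [-1.77, 2.12], [-1.37, 1.28], [-3.14, 3.14]. Speed limits (rad/s): [2.57, 2.57, 3.14, 3.14, 3.14, 3.14].

### API

Orientations are given as a rotation vector (axis times angle).
In Python, from cell import robot gives the robot as it stands.
- The arm moves only by the tool jog_arm, never from a script. Its argument "moves" is a list of rows, each a list of 5 numbers: the opening, from -1 (shut) to 1 (fully open), then the shift along the tool's x, y, z normalised to -1 to 1, where 1 is 8 cm, then the turn about the tool's z normalised to -1 to 1, where 1 is pi/2 rad. A call has 1 to 8 rows; each row is the pose to reach, as a shift and turn from the pose commanded when the call began, along the tool's axes at that moment; what a row does not reach only later rows make up. A row lasts 1/8 s, in which the tool goes at most 62.5 mm and 10.7 degrees, less where a joint would pass 70% of its speed; a pose out of reach is approached as far as the arm can. A call with a number of a shift or a turn outside -1 to 1 is refused whole. A call with a gripper value outside its range is refused whole. The fingers move at their own pace and stop on an object; "grip_force" is the grip in N (left out, the last holds). Time passes only in rows, so rows that repeat a pose let the fingers close. It gives the time, the measured TCP pose, the force, the opening and the grip force at its end, in the units of the state.
- robot.sense(): the state, without advancing time (a new reading comes with each control period).
- robot.grab_frame(name): name is "scene" or "top" or "wrist"; returns a dict with "image" (420x560x3 uint8, red, green, blue), "depth" (420x560 float32, mm along the optical axis (not along the pixel's ray), 0 where there is no reading), "mtx" (3x3 intrinsics, pixels), "dist" ([k1, k2, p1, p2, k3] as OpenCV has them; the pictures are not rectified), "R" (3x3) and "t" (3): a world point X has camera coordinates R X + t; the wrist camera has in their place "hand_eye" (4x4, takes a point from camera to tool coordinates, whose origin is the TCP and whose axes are the flange's). Camera axes: x right, y down, z forward; pixel columns grow to the right and rows downward; lengths in mm; the calibration is good to about 2 mm. A picture is of the moment at which its call begins: read the wrist's pose just before it.
- robot.sign_off(): hands the job in; it is judged then, once.
The state is a dict: "time": time; "joint_pos": joint angles; "joint_vel": joint speeds; "joint_torque": joint torques, N m; "ee_pos": TCP position; "orientation": TCP orientation; "ft_force": force on the tool from outside, world axes, zero at the start; "ft_torque": the same for the moment, N m; "width": finger opening in mm; "grasp_force": force on a finger pad.
Only numpy, scipy, OpenCV 4.12 (cv2) and the standard library are available. Lean on these libraries where they do the work, as an engineer would, in place of code of your own. Each camera call takes 0.05 s, during which the arm holds its last target. There are 200 camera calls.

## Working session

There is one attempt and no reset: what is moved stays moved. The work goes in short steps, Python scripts to look and compute and a tool call to move; the robot and the scene stay as the last step left them, time stands still between calls to the robot, and variables do not carry over. Pictures are saved under pics/ and viewed, at most 10 in all, crops included, and the job is handed in when it is done.

Besides the shell and the picture viewer there is one more tool, called after ">>>" as name([rows], argument=value, ...), one row to a line, values as JSON. jog_arm: Moves the arm, as the interface text tells. Scaled input: -1 to 1 covers 8 cm each way for a shift and pi/2 rad each way for a turn. Its arguments: {"type":"object","properties":{"moves":{"type":"array","items":{"type":"array","items":{"type":"number","minimum":-1,"maximum":1}}},"grip_force":{"type":"number"}},"required":["moves"]}

```bash
mkdir -p pics; ls; cat > h.py <<'E'
import numpy as np, cv2
from cell import robot
from scipy.spatial.transform import Rotation as Ro
def cam(n):
    s=robot.sense(); f=robot.grab_frame(n)
    if n=="wrist":
        T=np.eye(4); T[:3,:3]=Ro.from_rotvec(s["orientation"]).as_matrix(); T[:3,3]=s["ee_pos"]
        M=T@np.array(f["hand_eye"]); f["R"]=M[:3,:3].T; f["t"]=-M[:3,:3].T@M[:3,3]
    return f
def cloud(f):
    d=f["depth"]; h,w=d.shape
    uv=np.stack(np.meshgrid(np.arange(w),np.arange(h)),-1).reshape(-1,1,2).astype(float)
    n=cv2.undistortPoints(uv,np.array(f["mtx"]),np.array(f["dist"])).reshape(h,w,2)
    P=np.dstack([n[...,0]*d,n[...,1]*d,d])
    return (P-np.array(f["t"]).ravel())@np.array(f["R"])
def save(f,n): cv2.imwrite("pics/"+n,cv2.cvtColor(f["image"],cv2.COLOR_RGB2BGR))
E
python3 - <<'E'
from h import *
s=robot.sense();print(s)
for n in("top","scene"):
    f=cam(n);save(f,n+"0.png");np.save(n+"0.npy",cloud(f));print(n,-np.array(f["R"]).T@np.array(f["t"]).ravel(),(f["depth"]==0).mean())
a=[cv2.imread("pics/top0.png"),cv2.imread("pics/scene0.png")]
E
```

```text
pics
{'time': 0.0, 'joint_pos': array([1.07370215e+00, 3.78080455e-01, 7.96279947e-02, 1.27440851e+00,
       8.66743055e-06, 1.46046084e+00]), 'joint_vel': array([-0.00099461, -0.00133701,  0.00089621,  0.00031943,  0.00097849,
       -0.00019141]), 'joint_torque': array([-1.03055630e-03, -4.63609815e+01,  2.69873965e+01,  2.09483318e-02,
       -1.64327103e-04, -7.30892680e-06]), 'ee_pos': array([216.59654317, 531.97517748, 249.35172859]), 'orientation': array([-0.60361925, -3.08241909,  0.00309002]), 'ft_force': array([0.13516061, 0.4041263 , 0.39453571]), 'ft_torque': array([-0.02943889,  0.0020352 , -0.00512608]), 'grasp_force': 0.0, 'width': 85.39804236416501}
top [ 436.08117334   11.01671684 1022.80612407] 0.004111394557823129
scene [1382.38451816 -230.00525283 1161.38186481] 0.004005102040816327
```

View pics/top0.png

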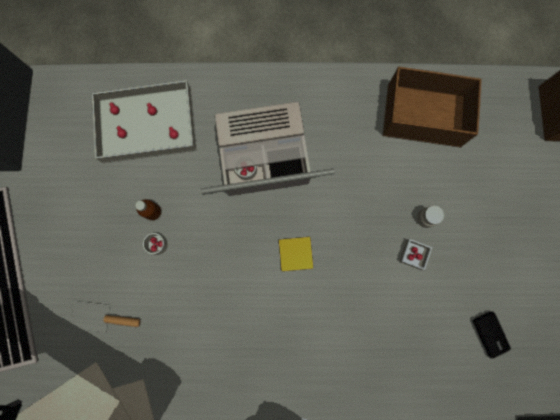

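View pics/scene0.png

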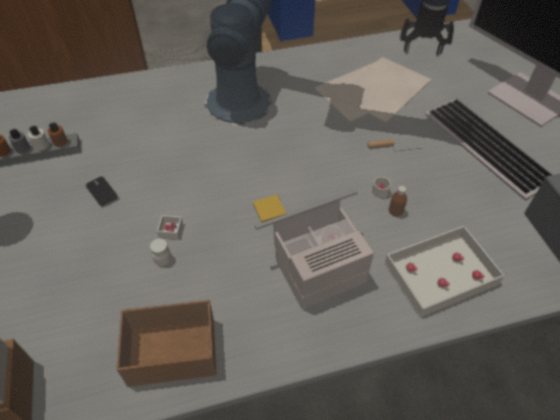

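The top view (x up, y left) shows the pot at (154,243) with the bottle at (148,209). The rail runs (203,190)-(332,172), the black mat is in the right bay at (287,160), the cured pot is at (246,170), and the notes are at (296,254).

```bash
python3 - <<'E'
from h import *
np.set_printoptions(precision=1,suppress=True)
P=np.load("top0.npy"); Q=np.load("scene0.npy")
def box(P,u0,u1,v0,v1): return P[v0:v1,u0:u1].reshape(-1,3)
b=box(P,195,340,165,200); r=b[(b[:,2]>135)&(b[:,2]<175)]
print("rail n",len(r),r.min(0),r.max(0))
def rep(n,r):
    c,d=r[:,:2].mean(0),np.linalg.svd(r[:,:2]-r[:,:2].mean(0),full_matrices=False)[2][0]
    t=(r[:,:2]-c)@d; print(n,"mean",r.mean(0),"dir",d,np.arctan2(d[1],d[0]),"mid",c+d*(t.min()+t.max())/2,"len",np.ptp(t),"ztop",np.percentile(r[:,2],[5,50,95]))
rep("rail top",r)
q=Q.reshape(-1,3)
c=r[:,:2].mean(0);
s=q[(abs(q[:,0]-c[0])<50)&(abs(q[:,1]-c[1])<170)&(q[:,2]>142)&(q[:,2]<180)]
print(len(s)); 
# housing top (z~140)
h=box(P,210,310,95,145); h=h[(h[:,2]>130)&(h[:,2]<150)]; print("housing",len(h)); R=cv2.minAreaRect(h[:,:2].astype(np.float32)); print(R,np.median(h[:,2]))
for n,(u,v) in dict(pot=(154,243),bottle=(148,209),jar=(432,216),dish=(416,254),notes=(296,254)).items():
    b=box(P,u-20,u+20,v-18,v+18); o=b[b[:,2]>6]; print(n,len(o),o.mean(0),o.min(0),o.max(0))
b=box(P,140,168,230,258);o=b[b[:,2]>34];print("potrim",cv2.minEnclosingCircle(o[:,:2].astype(np.float32)))
im=cv2.imread("pics/top0.png")[150:180,268:306]; m=(im.max(2)<40); mp=P[150:180,268:306][m]; print("mat",len(mp),mp.mean(0),np.median(mp,0),cv2.minAreaRect(mp[:,:2].astype(np.float32)))
b=box(P,225,265,160,190); print("cured pts", P[170,246],P[163,246])
E
```

```text
rail n 855 [603.1 -92.1 135.6] [657.9 185.3 164.7]
rail top mean [629.3  47.1 158.3] dir [ 0.2 -1. ] -1.4134617020495455 mid [629.4  46.7] len 280.4342653612979 ztop [142.4 159.9 163. ]
723
housing 2792
((762.7345581054688, 68.19430541992188), (75.13583374023438, 188.07357788085938), 9.18444538116455) 138.73722486284504
pot 364 [505.1 309.1  50.1] [436.1  11.    6. ] [ 530.8  341.6 1022.8]
bottle 425 [581.2 319.1  79.1] [436.1  11.    6.5] [ 608.6  354.4 1022.8]
jar 475 [ 569.5 -319.9   67.8] [ 436.1 -353.1    6.3] [ 596.2   11.  1022.8]
dish 428 [ 485.1 -293.3   35. ] [ 436.1 -334.     6.1] [ 522.1   11.  1022.8]
notes 1024 [486.5 -15.4  14.8] [436.1 -54.8   6.2] [ 526.3   23.7 1022.8]
potrim ((473.99737548828125, 176.30015563964844), 169.5767822265625)
mat 434 [681.8   8.7  64.2] [682.5   9.   59.8] ((570.7247314453125, -7.338665008544922), (261.603515625, 73.66722106933594), 7.964117527008057)
cured pts [676.5 100.7  62.5] [677.   95.4 123.1]
```

```bash
cat >> h.py <<'E'
YAW=0.16; O=np.array([641.8,48.7])
def cab(x,y,z): c,s=np.cos(YAW),np.sin(YAW); return np.array([O[0]+c*x-s*y,O[1]+s*x+c*y,z])
def inv(p): c,s=np.cos(YAW),np.sin(YAW); d=np.array(p)[:2]-O; return np.array([c*d[0]+s*d[1],-s*d[0]+c*d[1],p[2]])
def go(p,yaw):
    s=robot.sense(); R=Ro.from_rotvec(s["orientation"]).as_matrix()
    d=R.T@(np.array(p)-s["ee_pos"])/80
    t=-(yaw-np.arctan2(R[1,1],R[0,1])); t=(t+np.pi/2)%np.pi-np.pi/2
    print("t",round(s["time"],2),"ee",s["ee_pos"].round(1),"cab",inv(s["ee_pos"]).round(1),"w",round(s["width"],1),"F",s["ft_force"].round(1),"| shift",d.round(3),"turn",round(t/(np.pi/2),3))
E
python3 - <<'E'
from h import *
np.set_printoptions(precision=1,suppress=True)
for n in("top0","scene0"):
    P=np.load(n+".npy").reshape(-1,3); P=P[P[:,2]<400]
    print(n)
    for k,c,r,z0,z1 in(("pot",(508,318),32,34,46),("bottle",(590,325),35,80,110),("bench",(450,200),40,-20,20),("notes",(490,-15),50,7,20)):
        o=P[(np.hypot(P[:,0]-c[0],P[:,1]-c[1])<r)&(P[:,2]>z0)&(P[:,2]<z1)]
        if len(o)>5: print(k,len(o),o.mean(0),cv2.minEnclosingCircle(o[:,:2].astype(np.float32)))
    d=P-np.array([629.4,46.7,157]); c,s=np.cos(.16),np.sin(.16)
    x=c*d[:,0]+s*d[:,1]; y=-s*d[:,0]+c*d[:,1]
    for a in(-116,116):
        m=(abs(x)<40)&(abs(y-a)<18)&(P[:,2]>140); print("rail end",a,m.sum(),x[m].mean(),P[m].mean(0),P[m][:,2].max())
go(cab(-12,116,230),0.16)
E
```

```text
top0
pot 95 [507.  317.   37.9] ((507.34814453125, 317.2756042480469), 25.190120697021484)
bottle 95 [586.5 331.   96.7] ((586.5502319335938, 332.53460693359375), 11.641509056091309)
bench 878 [449.8 200.2  -1.2] ((450.00897216796875, 200.060791015625), 39.9356803894043)
notes 994 [486.9 -15.5  10.9] ((489.7608337402344, -14.95411491394043), 49.64244842529297)
rail end -116 98 -0.07073854354273765 [647.8 -68.  160.2] 164.6138399011643
rail end 116 99 0.6578340650586443 [611.6 161.2 160. ] 164.71525862296642
scene0
pot 71 [513.2 314.5  38.2] ((512.0926513671875, 317.4690246582031), 26.624401092529297)
bottle 71 [593.6 329.   95. ] ((591.7378540039062, 329.2362976074219), 13.281847953796387)
bench 414 [450.  199.9  -0.8] ((449.9757080078125, 200.08140563964844), 39.853126525878906)
notes 549 [491.2 -16.9  12. ] ((490.20269775390625, -14.968113899230957), 49.62990951538086)
rail end -116 68 4.991834586753513 [652.9 -67.4 160.8] 167.0268504199114
rail end 116 62 5.797888725519808 [616.6 162.7 160.1] 166.17153343406193
t 0.1 ee [216.6 532.  249.4] cab [-342.7  544.9  249.4] w 85.2 F [ 0.2  0.9 -0.5] | shift [-6.3 -2.4  0.2] turn 0.652
```

>>> jog_arm([
  [0, -1, -0.4, 0, 0.2],
  [0, -1, -0.4, 0, 0.4],
  [0, -1, -0.4, 0, 0.652],
  [0, -1, -0.4, 0, 0.652],
  [0, -1, -0.4, 0, 0.652],
  [0, -1, -0.4, 0, 0.652],
])

```text
time: 0.85
ee_pos: [278.7, 472.4, 249.8]
orientation: [2.041, 2.388, -0.002]
ft_force: [0.4, -0.4, -0.1]
width: 42.6
grasp_force: 0.0
```

>>> jog_arm([
  [0, -0.45, 0.35, 0, 0],
  [0, -0.9, 0.7, 0, 0],
])

```text
time: 1.1
ee_pos: [345.8, 409.9, 249.8]
orientation: [-2.035, -2.393, 0.001]
ft_force: [0.9, -0.2, -0.4]
width: 42.8
grasp_force: 0.0
```

>>> jog_arm([
  [0, -0.45, 0.35, 0, 0],
  [0, -0.9, 0.7, 0, 0],
])

```text
time: 1.35
ee_pos: [413.1, 347.2, 249.9]
orientation: [-2.037, -2.392, 0.001]
ft_force: [-0.4, 0.2, 0.2]
width: 42.8
grasp_force: 0.0
```

>>> jog_arm([
  [0, -0.45, 0.35, 0, 0],
  [0, -0.9, 0.7, 0, 0],
])

```text
time: 1.6
ee_pos: [479.8, 285.0, 249.8]
orientation: [-2.037, -2.391, 0.001]
ft_force: [0.5, 0.1, 0.2]
width: 43.1
grasp_force: 0.0
```

>>> jog_arm([
  [0, -0.45, 0.35, 0, 0],
  [0, -0.9, 0.7, 0, 0],
  [0, -0.9, 0.7, 0, 0],
])

```text
time: 1.98
ee_pos: [547.7, 221.7, 249.4]
orientation: [2.042, 2.387, -0.001]
ft_force: [-0.7, 0.9, 0.2]
width: 42.7
grasp_force: 0.0
```

```bash
python3 -c "
from h import *
go(cab(-10,116,157),0.16)"
```

```text
t 1.98 ee [547.7 221.7 249.4] cab [-65.4 185.8 249.4] w 42.7 F [-0.7  0.9  0.2] | shift [-0.869  0.697  1.154] turn -0.003
```

>>> jog_arm([
  [0, -0.87, 0.7, 0.3, 0],
  [0, -0.87, 0.7, 0.3, 0],
])

```text
time: 2.22
ee_pos: [612.7, 163.4, 225.0]
orientation: [-2.037, -2.39, 0.002]
ft_force: [-0.5, -0.0, 0.0]
width: 42.8
grasp_force: 0.0
```

>>> jog_arm([
  [0, 0, 0, 0.3, 0],
  [0, 0, 0, 0.55, 0],
  [0, 0, 0, 0.82, 0],
  [0, 0, 0, 0.82, 0],
])

```text
time: 2.72
ee_pos: [610.0, 164.8, 158.6]
orientation: [-2.033, -2.39, 0.006]
ft_force: [-0.4, 0.1, -0.1]
width: 43.0
grasp_force: 0.0
```

```bash
python3 -c "
from h import *
f=cam('wrist');save(f,'w1.png');P=cloud(f).reshape(-1,3)
go(cab(-10,116,157),0.16)
c=np.array([inv(p) for p in P]); m=(abs(c[:,0]+10)<40)&(c[:,2]>145)&(c[:,2]<170)&(c[:,1]<100)&(c[:,1]>-150)
print(m.sum(),c[m].mean(0),c[m].min(0),c[m].max(0))"
```

```text
t 2.77 ee [611.  164.8 160.1] cab [-11.9 119.5 160.1] w 42.7 F [ 0.4 -0.   0.8] | shift [-0.044  0.024  0.038] turn 0.0
688 [-11.00379634  93.41613758 160.95917728] [-16.60801302  84.16594105 156.02119562] [ -4.81746844  99.96848953 163.65562242]
```

View pics/w1.png

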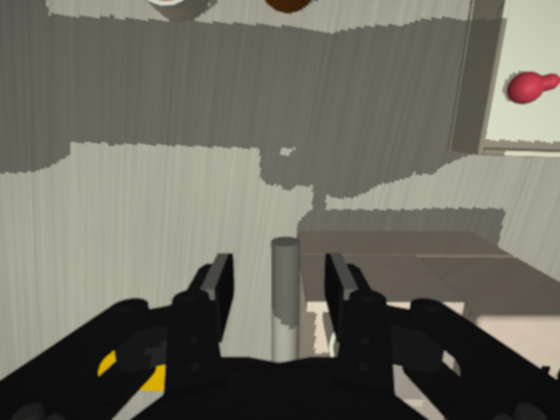

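The rail end at (285,240) lies between the two fingers (about 228 and 330), so the arm can grip it. I'll close on it.

>>> jog_arm([
  [-1, 0, 0, 0.03, 0],
  [-1, 0, 0, 0.03, 0],
  [-1, 0, 0, 0.03, 0],
  [-1, 0, 0, 0.03, 0],
  [-1, 0, 0, 0.03, 0],
  [-1, 0, 0, 0.03, 0],
], grip_force=30)

```text
time: 3.52
ee_pos: [612.7, 164.6, 159.2]
orientation: [2.036, 2.391, 0.002]
ft_force: [-1.5, 1.0, 6.2]
width: 10.8
grasp_force: 29.6
```

```bash
python3 -c "
from h import *
go(cab(-10,116,157),0.16)
p=inv(robot.sense()['ee_pos']);print(robot.sense()['grasp_force'])
q0=-0.05
for q in np.arange(q0,-1.45,-.1): 
  a=-q; print(round(a,2),((-np.sin(a)+np.sin(.05))*1.25).round(3),((np.cos(.05)-np.cos(a))*1.25).round(3))"
```

```text
t 3.52 ee [612.7 164.6 159.2] cab [-10.3 119.1 159.2] w 10.8 F [-1.5  1.   6.2] | shift [-0.038  0.003  0.028] turn -0.0
29.570280611515045
0.05 0.0 0.0
0.15 -0.124 0.012
0.25 -0.247 0.037
0.35 -0.366 0.074
0.45 -0.481 0.123
0.55 -0.591 0.183
0.65 -0.694 0.253
0.75 -0.79 0.334
0.85 -0.877 0.423
0.95 -0.954 0.521
1.05 -1.022 0.626
1.15 -1.078 0.738
1.25 -1.124 0.854
1.35 -1.157 0.975
```

>>> jog_arm([
  [-1, 0, -0.124, 0.012, 0],
  [-1, 0, -0.247, 0.037, 0],
  [-1, 0, -0.366, 0.074, 0],
  [-1, 0, -0.481, 0.123, 0],
  [-1, 0, -0.591, 0.183, 0],
  [-1, 0, -0.694, 0.253, 0],
  [-1, 0, -0.694, 0.253, 0],
])

```text
time: 4.4
ee_pos: [555.1, 155.1, 136.5]
orientation: [-2.035, -2.39, 0.005]
ft_force: [-0.2, 2.0, -1.6]
width: 10.9
grasp_force: 29.6
```

```bash
python3 -c "
from h import *
go(cab(-6-60.5,119,57+79.6+2),0.16)"
```

```text
t 4.4 ee [555.1 155.1 136.5] cab [-68.6 118.9 136.5] w 10.9 F [-0.2  2.  -1.6] | shift [ 0.001  0.026 -0.026] turn -0.0
```

>>> jog_arm([
  [-1, 0, -0.09, 0.08, 0],
  [-1, 0, -0.17, 0.165, 0],
  [-1, 0, -0.245, 0.26, 0],
  [-1, 0, -0.31, 0.365, 0],
  [-1, 0, -0.365, 0.475, 0],
  [-1, 0, -0.41, 0.59, 0],
  [-1, 0, -0.44, 0.7, 0],
  [-1, 0, -0.45, 0.75, 0],
])

```text
time: 5.4
ee_pos: [521.9, 149.6, 77.5]
orientation: [2.037, 2.392, -0.0]
ft_force: [2.5, 2.0, 1.4]
width: 10.7
grasp_force: 30.5
```

>>> jog_arm([
  [-1, 0, 0, 0, 0],
  [-1, 0, 0, 0, 0],
])

```text
time: 5.65
ee_pos: [521.8, 149.5, 77.2]
orientation: [-2.037, -2.391, 0.001]
ft_force: [4.4, 3.4, -3.6]
width: 10.7
grasp_force: 30.1
```

```bash
python3 -c "
from h import *
go(cab(-6-98.5,119,74),0.16)"
```

```text
t 5.65 ee [521.8 149.5  77.2] cab [-102.4  118.7   77.2] w 10.7 F [ 4.4  3.4 -3.6] | shift [ 0.004 -0.026  0.04 ] turn -0.0
```

>>> jog_arm([
  [-1, 0, -0.01, 0.04, 0],
  [-1, 0, -0.01, 0.04, 0],
])

```text
time: 5.9
ee_pos: [521.6, 149.5, 76.0]
orientation: [2.036, 2.391, 0.001]
ft_force: [0.7, 2.2, 9.9]
width: 10.6
grasp_force: 31.4
```

>>> jog_arm([
  [0, 0, 0, 0, 0],
  [0, 0, 0, 0, 0],
  [0, 0, 0, 0, 0],
])

```text
time: 6.28
ee_pos: [519.9, 149.1, 74.0]
orientation: [-2.036, -2.39, 0.004]
ft_force: [-0.2, 0.5, -0.1]
width: 42.7
grasp_force: 0.0
```

>>> jog_arm([
  [0, 0, 0, -0.4, 0],
  [0.9, 0, 0, -1, 0],
  [0.9, 0, 0, -1, 0],
])

```text
time: 6.65
ee_pos: [523.7, 149.9, 158.4]
orientation: [2.034, 2.388, 0.008]
ft_force: [0.2, 0.2, 0.4]
width: 76.8
grasp_force: 0.0
```

```bash
python3 -c "
from h import *
f=cam('top');save(f,'top1.png');P=cloud(f).reshape(-1,3)
go([509.5,317.4,150],1.731)
c=(P[:,:2]-O)@np.array([[np.cos(YAW),-np.sin(YAW)],[np.sin(YAW),np.cos(YAW)]]); c=np.c_[c,P[:,2]]
m=(c[:,0]>-115)&(c[:,0]<-92)&(abs(c[:,1]+60)<75)&(c[:,2]>60)&(c[:,2]<95); print('rail',m.sum(),c[m].mean(0))
for x in(-80,-60,-40,-20,-8,5,15,25):
  m=(abs(c[:,0]-x)<3)&(abs(c[:,1]+45)<30)&(c[:,2]<100);print(x,np.median(c[m][:,2]).round(1))
"
```

```text
t 6.7 ee [522.4 149.7 156.3] cab [-101.8  118.7  156.3] w 80.7 F [-0.  -0.9 -1.1] | shift [2.096 0.175 0.079] turn 1.0
rail 484 [-101.72934706  -54.30795976   77.25961792]
-80 73.6
-60 70.2
-40 66.8
-20 63.6
-8 61.3
5 59.0
15 59.8
25 59.6
```

>>> jog_arm([
  [0.9, 1, 0.1, 0, -0.1],
  [0.9, 1, 0.1, 0, -0.94],
  [0.9, 1, 0.1, 0, -0.94],
  [0.9, 1, 0.1, 0, -0.94],
  [0.9, 1, 0.1, 0, -0.94],
  [0.9, 1, 0.1, 0, -0.94],
  [0.9, 1, 0.1, 0, -0.94],
  [0.9, 1, 0.1, 0, -0.94],
])

```text
time: 7.7
ee_pos: [514.9, 229.2, 152.7]
orientation: [0.102, -3.136, 0.002]
ft_force: [0.5, -0.2, -1.1]
width: 80.8
grasp_force: 0.0
```

```bash
python3 -c "
from h import *
go([509.5,317.4,150],1.731)"
```

```text
t 7.7 ee [514.9 229.2 152.7] cab [-96.5 198.5 152.7] w 80.8 F [ 0.5 -0.2 -1.1] | shift [-0.004  1.104  0.033] turn -0.061
```

>>> jog_arm([
  [1, 0, 0.5, 0, -0.06],
  [1, 0, 1, 0, -0.06],
  [1, 0, 1, 0, -0.06],
  [1, 0, 1, 0, -0.06],
])

```text
time: 8.2
ee_pos: [510.6, 308.9, 153.3]
orientation: [0.24, -3.13, 0.002]
ft_force: [-0.4, 0.4, -0.8]
width: 85.5
grasp_force: 0.0
```

```bash
python3 -c "
from h import *
f=cam('wrist');P=cloud(f).reshape(-1,3)
o=P[(np.hypot(P[:,0]-509.5,P[:,1]-317.4)<36)&(P[:,2]>33)&(P[:,2]<46)]
print(len(o),cv2.minEnclosingCircle(o[:,:2].astype(np.float32)),np.percentile(o[:,2],95))
go([509.5,317.4,28],1.731)"
```

```text
954 ((508.04534912109375, 318.95098876953125), 25.107492446899414) 40.23943206313726
t 8.25 ee [510.8 308.6 153.6] cab [-87.9 277.5 153.6] w 85.4 F [-0.1  0.1  0.1] | shift [-0.004  0.113  1.57 ] turn -0.005
```

>>> jog_arm([
  [1, 0.01, 0.127, 0, 0],
  [1, 0.01, 0.127, 0.5, 0],
  [1, 0.01, 0.127, 0.85, 0],
  [1, 0.01, 0.127, 0.85, 0],
])

```text
time: 8.75
ee_pos: [507.1, 318.4, 84.6]
orientation: [0.239, -3.127, 0.003]
ft_force: [0.3, 0.1, 0.5]
width: 85.1
grasp_force: 0.0
```

>>> jog_arm([
  [1, 0, 0, 0.25, 0],
  [1, 0, 0, 0.5, 0],
  [1, 0, 0, 0.71, 0],
  [1, 0, 0, 0.71, 0],
])

```text
time: 9.25
ee_pos: [508.7, 319.2, 29.5]
orientation: [0.239, -3.131, 0.001]
ft_force: [-0.6, -0.4, 0.8]
width: 85.1
grasp_force: 0.0
```

>>> jog_arm([
  [-0.2, 0, 0, 0, 0],
  [-0.2, 0, 0, 0, 0],
  [-0.2, 0, 0, 0, 0],
  [-0.2, 0, 0, 0, 0],
  [-0.2, 0, 0, 0, 0],
], grip_force=25)

```text
time: 9.88
ee_pos: [510.1, 319.9, 31.4]
orientation: [-0.24, 3.13, 0.001]
ft_force: [-0.2, 0.5, 5.6]
width: 50.1
grasp_force: 26.0
```

```bash
python3 -c "
from h import *
go([509.5,317.4,28],1.731)"
```

```text
t 9.88 ee [510.1 319.9  31.4] cab [-86.8 288.8  31.4] w 50.1 F [-0.2  0.5  5.6] | shift [ 0.013 -0.03   0.042] turn -0.005
```

>>> jog_arm([
  [-0.2, 0, 0, -0.3, 0],
  [-0.2, 0, 0, -0.7, 0],
  [-0.2, 0, 0, -1, 0],
  [-0.2, 0, 0, -1, 0],
])

```text
time: 10.38
ee_pos: [510.8, 320.4, 112.0]
orientation: [-0.24, 3.128, 0.003]
ft_force: [-0.3, -0.3, -2.0]
width: 49.9
grasp_force: 26.8
```

>>> jog_arm([
  [-0.2, 0, -0.2, -0.2, 0],
  [-0.2, 0, -0.6, -0.4, 0],
  [-0.2, 0, -1, -0.4, 0],
])

```text
time: 10.75
ee_pos: [522.0, 239.0, 142.9]
orientation: [-0.24, 3.131, -0.0]
ft_force: [-0.1, 1.0, -1.5]
width: 49.8
grasp_force: 26.8
```

>>> jog_arm([
  [-0.2, 0, -0.5, 0, 0],
  [-0.2, 0, -1, 0, 0],
])

```text
time: 11.0
ee_pos: [532.9, 159.2, 141.5]
orientation: [0.239, -3.131, 0.001]
ft_force: [0.8, 0.6, -2.2]
width: 50.1
grasp_force: 26.8
```

>>> jog_arm([
  [-0.2, 0, -0.5, 0, 0],
  [-0.2, 0, -1, 0, 0],
])

```text
time: 11.25
ee_pos: [544.9, 80.1, 141.5]
orientation: [0.239, -3.131, 0.0]
ft_force: [0.5, 0.6, -0.9]
width: 50.2
grasp_force: 26.8
```

>>> jog_arm([
  [-0.2, 0, -0.5, 0, 0],
  [-0.2, 0, -0.9, 0, 0],
  [-0.2, 0, -1, 0, 0],
  [-0.2, 0, -1, 0, 0],
])

```text
time: 11.75
ee_pos: [557.3, 2.9, 141.6]
orientation: [0.238, -3.131, -0.001]
ft_force: [0.4, 0.5, -1.3]
width: 49.9
grasp_force: 26.8
```

```bash
python3 -c "
from h import *
go(cab(-16,-45.5,100),1.731)"
```

```text
t 11.75 ee [557.3   2.9 141.6] cab [-90.7 -31.8 141.6] w 49.9 F [ 0.4  0.5 -1.3] | shift [-0.936 -0.164  0.519] turn -0.005
```

>>> jog_arm([
  [-0.2, -0.4, -0.164, 0, 0],
  [-0.2, -0.8, -0.164, 0, 0],
  [-0.2, -0.936, -0.164, 0, 0],
  [-0.2, -0.936, -0.164, 0.2, 0],
  [-0.2, -0.936, -0.164, 0.4, 0],
  [-0.2, -0.936, -0.164, 0.48, 0],
  [-0.2, -0.936, -0.164, 0.48, 0],
])

```text
time: 12.62
ee_pos: [632.5, 1.8, 102.6]
orientation: [0.24, -3.13, -0.001]
ft_force: [0.2, -0.0, -1.5]
width: 49.9
grasp_force: 26.8
```

```bash
python3 -c "
from h import *
go(cab(-16,-45.5,96),1.731)
f=cam('top'); cv2.imwrite('pics/t2.png',cv2.resize(cv2.cvtColor(f['image'],4)[120:240,190:350],None,fx=4,fy=4))"
```

```text
t 12.62 ee [632.5   1.8 102.6] cab [-16.6 -44.8 102.6] w 49.9 F [ 0.2 -0.  -1.5] | shift [-0.008 -0.009  0.082] turn -0.005
```

View pics/t2.png

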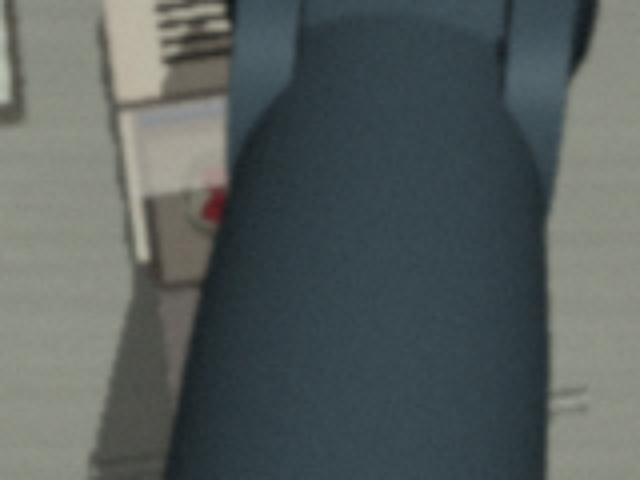

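The arm hides the pot here. The cured pot at (215,205) is untouched. I'll lower gently onto the ramp and watch the force.

>>> jog_arm([
  [-0.2, 0, 0, 0.03, 0],
  [-0.2, 0, 0, 0.06, 0],
  [-0.2, 0, 0, 0.08, 0],
  [-0.2, 0, 0, 0.08, 0],
])

```text
time: 13.18
ee_pos: [634.9, 1.7, 98.8]
orientation: [-0.24, 3.13, -0.0]
ft_force: [-0.4, 0.2, 5.5]
width: 49.6
grasp_force: 27.3
```

>>> jog_arm([
  [-0.2, 0, 0, 0.02, 0],
  [-0.2, 0, 0, 0.04, 0],
  [-0.2, 0, 0, 0.04, 0],
])

```text
time: 13.55
ee_pos: [636.6, 2.0, 97.0]
orientation: [-0.24, 3.126, 0.0]
ft_force: [0.9, 1.4, 9.1]
width: 50.0
grasp_force: 27.8
```

```bash
python3 -c "
from h import *
go(cab(-16,-45.5,96),1.731)"
```

```text
t 13.55 ee [636.6   2.   97. ] cab [-12.6 -45.2  97. ] w 50.0 F [0.9 1.4 9.1] | shift [ 0.043 -0.003  0.013] turn -0.005
```

>>> jog_arm([
  [0, 0, 0, 0, 0],
  [0.35, 0, 0, 0, 0],
  [0.35, 0, 0, 0, 0],
  [0.35, 0, 0, 0, 0],
])

```text
time: 14.05
ee_pos: [633.6, 1.8, 93.6]
orientation: [0.24, -3.132, -0.0]
ft_force: [0.2, 0.7, 0.3]
width: 57.8
grasp_force: 0.0
```

>>> jog_arm([
  [0.35, 0, 0, -0.2, 0],
  [0.35, 0, 0, -0.5, 0],
  [0.35, 0, 0, -0.8, 0],
  [0.35, 0.4, 0, -0.9, 0],
  [0.35, 1, 0, -0.9, 0],
  [0.35, 1, 0, -0.9, 0],
])

```text
time: 14.8
ee_pos: [549.9, -10.2, 165.8]
orientation: [0.238, -3.127, -0.002]
ft_force: [0.7, -0.7, 0.8]
width: 57.7
grasp_force: 0.0
```

```bash
python3 -c "
from h import *
go(cab(-80,-45.5,97),1.731)
f=cam('wrist');save(f,'w2.png'); g=cam('scene'); P=cloud(g).reshape(-1,3)
cv2.imwrite('pics/s2.png',cv2.resize(cv2.cvtColor(g['image'],4)[180:300,250:390],None,fx=4,fy=4))
c=np.array([inv(p) for p in cloud(f).reshape(-1,3)]);m=(c[:,0]>-50)&(c[:,0]<60)&(abs(c[:,1]+45)<38)&(c[:,2]>85)&(c[:,2]<112);o=c[m];print(len(o),o.mean(0),cv2.minEnclosingCircle(o[:,:2].astype(np.float32)))"
```

```text
t 14.8 ee [549.9 -10.2 165.8] cab [-100.2  -43.5  165.8] w 57.7 F [ 0.7 -0.7  0.8] | shift [-0.257 -0.024  0.858] turn -0.005
2157 [-28.5280371  -45.13467543  96.42501092] ((-16.260622024536133, -45.22096633911133), 24.664905548095703)
```

View pics/w2.png

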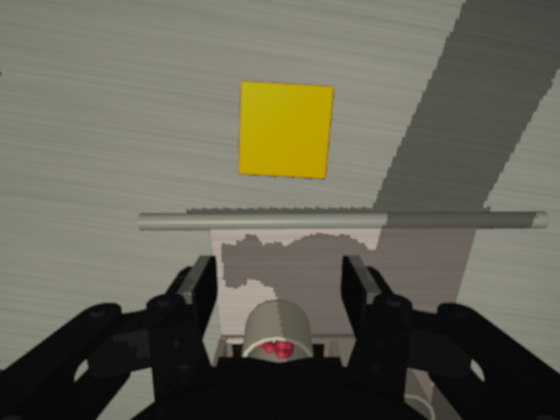

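The pot stands upright on the ramp end, with its rim at about (280,340) in the picture, or (-16,-45) in the cabinet frame. Next I'll push it in, with the fingers 20 mm apart as a cradle.

>>> jog_arm([
  [-0.53, 0, -0.025, 0, 0],
  [-0.53, -0.31, -0.025, 0.2, 0],
  [-0.53, -0.31, -0.025, 0.5, 0],
  [-0.53, -0.31, -0.025, 0.83, 0],
  [-0.53, -0.31, -0.025, 0.83, 0],
], grip_force=20)

```text
time: 15.52
ee_pos: [579.3, -8.4, 97.8]
orientation: [0.24, -3.129, -0.001]
ft_force: [-0.3, -0.5, -0.5]
width: 20.4
grasp_force: 0.0
```

```bash
python3 -c "
from h import *
go(cab(8,-45.5,95),1.731)"
```

```text
t 15.53 ee [579.3  -8.4  97.8] cab [-70.8 -46.4  97.8] w 20.4 F [-0.3 -0.5 -0.5] | shift [-0.986  0.019  0.031] turn -0.005
```

>>> jog_arm([
  [-0.53, -0.08, 0.01, 0, 0],
  [-0.53, -0.16, 0.01, 0, 0],
  [-0.53, -0.24, 0.01, 0, 0],
  [-0.53, -0.31, 0.01, 0, 0],
  [-0.53, -0.38, 0.01, 0.01, 0],
  [-0.53, -0.45, 0.01, 0.01, 0],
  [-0.53, -0.52, 0.01, 0.02, 0],
  [-0.53, -0.58, 0.01, 0.03, 0],
])

```text
time: 16.52
ee_pos: [625.8, -0.7, 97.0]
orientation: [0.24, -3.132, -0.0]
ft_force: [-0.9, -0.4, -1.1]
width: 19.8
grasp_force: 0.4
```

>>> jog_arm([
  [-0.53, -0.07, 0.01, 0, 0],
  [-0.53, -0.14, 0.01, 0, 0],
  [-0.53, -0.2, 0.01, 0, 0],
  [-0.53, -0.26, 0.01, 0, 0],
  [-0.53, -0.26, 0.01, 0, 0],
])

```text
time: 17.15
ee_pos: [646.4, 3.3, 97.3]
orientation: [-0.24, 3.132, 0.0]
ft_force: [-1.6, -0.2, -0.5]
width: 19.9
grasp_force: 0.3
```

```bash
python3 -c "
from h import *
go(cab(8,-45.5,95),1.731)"
```

```text
t 17.15 ee [646.4   3.3  97.3] cab [ -2.7 -45.6  97.3] w 19.9 F [-1.6 -0.2 -0.5] | shift [-0.134  0.002  0.029] turn -0.005
```

>>> jog_arm([
  [-0.53, -0.05, 0, 0.01, 0],
  [-0.53, -0.09, 0, 0.01, 0],
  [-0.53, -0.12, 0, 0.01, 0],
  [-0.53, -0.12, 0, 0.01, 0],
])

```text
time: 17.65
ee_pos: [655.9, 4.8, 96.5]
orientation: [-0.24, 3.132, 0.0]
ft_force: [0.4, 0.1, -0.0]
width: 20.2
grasp_force: 0.2
```

>>> jog_arm([
  [-0.53, 0.1, 0, 0, 0],
  [-0.53, 0.3, 0, 0, 0],
  [-0.53, 0.6, 0, -0.2, 0],
  [-0.53, 1, 0, -0.6, 0],
  [-0.53, 1, 0, -1, 0],
  [-0.53, 1, 0, -1, 0],
])

```text
time: 18.4
ee_pos: [577.8, -8.0, 179.7]
orientation: [-0.239, 3.126, -0.002]
ft_force: [-1.1, 0.1, -0.6]
width: 20.2
grasp_force: 0.0
```

>>> jog_arm([
  [-0.53, 0.5, 0.5, 0, 0],
  [-0.53, 0.6, 1, 0, 0],
  [-0.53, 0.6, 1, 0, 0],
])

```text
time: 18.77
ee_pos: [514.7, 66.1, 175.5]
orientation: [0.245, -3.13, -0.001]
ft_force: [1.0, -0.2, 0.4]
width: 20.2
grasp_force: 0.0
```

>>> jog_arm([
  [0, 0, 0.5, 0, 0],
  [0, 0, 1, 0, 0],
  [0, 0, 1, 0, 0],
])

```text
time: 19.15
ee_pos: [504.5, 144.6, 175.9]
orientation: [0.245, -3.132, -0.0]
ft_force: [0.8, 0.1, -0.3]
width: 43.3
grasp_force: 0.0
```

```bash
python3 -c "
from h import *
f=cam('top')
cv2.imwrite('pics/t3.png',cv2.resize(cv2.cvtColor(f['image'],4)[95:235,190:350],None,fx=4,fy=4))
c=np.array([inv(p) for p in cloud(f).reshape(-1,3)])
for n,y in(('pot',-45),('cured',45)):
  m=(c[:,0]>-5)&(c[:,0]<34)&(abs(c[:,1]-y)<38)&(c[:,2]>92)&(c[:,2]<108);o=c[m];print(n,len(o),o.min(0),o.max(0))
go(cab(-104,119,150),0.16)"
```

```text
pot 49 [ 14.6373057  -69.22369133  92.14180713] [ 33.46679366 -23.43910659 102.03202538]
cured 42 [18.78099595 23.75064733 92.08537946] [ 32.7596032   66.80660947 101.83912158]
t 19.2 ee [504.7 143.5 175.9] cab [-120.2  115.4  175.9] w 42.6 F [ 0.4 -0.3  0.6] | shift [-0.203  0.046  0.323] turn 0.996
```

View pics/t3.png

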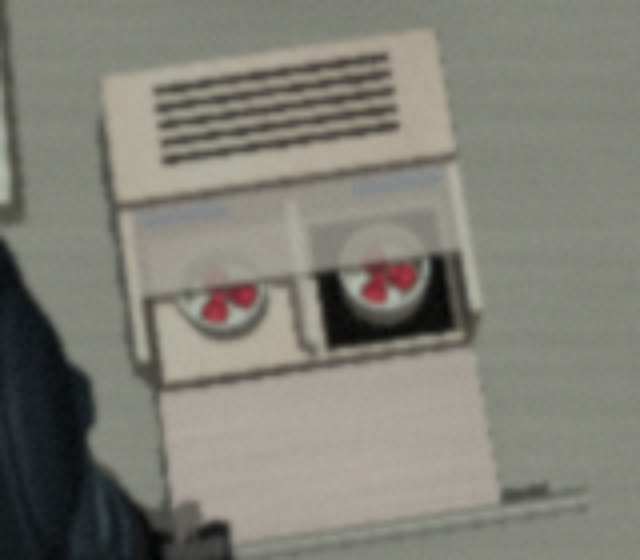

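The pot at (383,272) stands on the mat with its centre at about x 40, y -46. The cured pot at (222,295) hasn't moved. I'll turn the tool and grip the rail again.

>>> jog_arm([
  [0, -0.2, 0.04, 0, 0.1],
  [0, -0.2, 0.04, 0, 0.99],
  [0, -0.2, 0.04, 0, 0.99],
  [0, -0.2, 0.04, 0, 0.99],
  [0, -0.2, 0.04, 0, 0.99],
  [0, -0.2, 0.04, 0, 0.99],
  [0, -0.2, 0.04, 0, 0.99],
  [0, -0.2, 0.04, 0, 0.99],
])

```text
time: 20.2
ee_pos: [520.5, 147.2, 176.0]
orientation: [1.932, 2.477, -0.001]
ft_force: [0.7, 0.3, -0.3]
width: 42.8
grasp_force: 0.0
```

```bash
python3 -c "
from h import *
go(cab(-104,119,76),0.16)"
```

```text
t 20.2 ee [520.5 147.2 176. ] cab [-104.1  116.6  176. ] w 42.8 F [ 0.7  0.3 -0.3] | shift [0.031 0.004 1.251] turn 0.055
```

>>> jog_arm([
  [0, 0.03, 0, 0.3, 0.055],
  [0, 0.03, 0, 0.6, 0.055],
  [0, 0.03, 0, 0.6, 0.055],
])

```text
time: 20.58
ee_pos: [517.9, 149.6, 126.4]
orientation: [-2.028, -2.396, 0.006]
ft_force: [-0.4, -0.2, 0.1]
width: 42.7
grasp_force: 0.0
```

>>> jog_arm([
  [0, 0, 0, 0.25, 0],
  [0, 0, 0, 0.5, 0],
  [0, 0, 0, 0.65, 0],
  [0, 0, 0, 0.65, 0],
])

```text
time: 21.08
ee_pos: [519.1, 150.7, 76.2]
orientation: [-2.028, -2.399, 0.001]
ft_force: [0.4, -0.3, -0.5]
width: 42.9
grasp_force: 0.0
```

>>> jog_arm([
  [-1, 0, 0, 0, 0],
  [-1, 0, 0, 0, 0],
  [-1, 0, 0, 0, 0],
  [-1, 0, 0, 0, 0],
  [-1, 0, 0, 0, 0],
], grip_force=30)

```text
time: 21.7
ee_pos: [521.2, 151.5, 77.6]
orientation: [2.026, 2.398, 0.005]
ft_force: [4.8, 0.3, 2.7]
width: 10.7
grasp_force: 29.4
```

```bash
python3 -c "
from h import *
go(cab(-6-100*np.sin(.7),119,59+100*np.cos(.7)),0.16)"
```

```text
t 21.7 ee [521.2 151.5  77.6] cab [-102.6  120.7   77.6] w 10.7 F [4.8 0.3 2.7] | shift [-0.024  0.406 -0.722] turn 0.005
```

>>> jog_arm([
  [-1, 0, 0.027, -0.122, 0],
  [-1, 0, 0.067, -0.24, 0],
  [-1, 0, 0.118, -0.355, 0],
  [-1, 0, 0.18, -0.463, 0],
  [-1, 0, 0.253, -0.565, 0],
  [-1, 0, 0.335, -0.658, 0],
  [-1, 0, 0.427, -0.744, 0],
  [-1, 0, 0.427, -0.744, 0],
])

```text
time: 22.7
ee_pos: [550.5, 156.2, 136.3]
orientation: [-2.026, -2.397, 0.007]
ft_force: [-5.6, -3.7, 2.9]
width: 10.7
grasp_force: 29.7
```

```bash
python3 -c "
from h import *
go(cab(-6-100*np.sin(.7),120.5,59+100*np.cos(.7)),0.16)"
```

```text
t 22.7 ee [550.5 156.2 136.3] cab [-73.  120.7 136.3] w 10.7 F [-5.6 -3.7  2.9] | shift [-0.002  0.033  0.01 ] turn 0.005
```

>>> jog_arm([
  [-1, 0, 0.12, -0.07, 0],
  [-1, 0, 0.225, -0.135, 0],
  [-1, 0, 0.34, -0.19, 0],
  [-1, 0, 0.455, -0.233, 0],
  [-1, 0, 0.577, -0.264, 0],
  [-1, 0, 0.68, -0.283, 0],
  [-1, 0, 0.76, -0.29, 0],
  [-1, 0, 0.8, -0.292, 0],
])

```text
time: 23.7
ee_pos: [615.9, 166.6, 161.6]
orientation: [2.027, 2.398, -0.002]
ft_force: [-4.9, -3.8, 6.8]
width: 10.6
grasp_force: 32.2
```

>>> jog_arm([
  [-1, 0, 0.03, 0, 0],
  [-1, 0, 0.03, 0, 0],
  [-1, 0, 0.03, 0, 0],
])

```text
time: 24.08
ee_pos: [618.5, 167.1, 161.4]
orientation: [2.027, 2.397, -0.001]
ft_force: [-2.8, -4.5, 5.0]
width: 10.6
grasp_force: 32.2
```

```bash
python3 -c "
from h import *
go(cab(-6,120.5,159),0.16)"
```

```text
t 24.07 ee [618.5 167.1 161.4] cab [ -4.2 120.6 161.4] w 10.6 F [-2.8 -4.5  5. ] | shift [-0.001 -0.023  0.03 ] turn 0.004
```

>>> jog_arm([
  [-1, 0, 0.03, 0.01, 0],
  [-1, 0, 0.06, 0.01, 0],
  [-1, 0, 0.06, 0.01, 0],
])

```text
time: 24.45
ee_pos: [618.9, 167.2, 161.3]
orientation: [-2.026, -2.397, 0.011]
ft_force: [-15.5, -6.8, 17.3]
width: 10.4
grasp_force: 33.5
```

```bash
python3 -c "
from h import *
go(cab(-6,120.5,159),0.16)"
```

```text
t 24.45 ee [618.9 167.2 161.3] cab [ -3.7 120.6 161.3] w 10.4 F [-15.5  -6.8  17.3] | shift [-0.001 -0.028  0.028] turn 0.005
```

>>> jog_arm([
  [-1, 0, -0.03, 0, 0],
  [-0.3, 0, -0.03, 0, 0],
  [0, 0, -0.03, 0, 0],
  [0, 0, -0.03, 0, 0],
  [0, 0, -0.03, 0, 0],
])

```text
time: 25.08
ee_pos: [620.9, 168.6, 158.3]
orientation: [-2.027, -2.4, -0.0]
ft_force: [-0.4, -0.5, 0.2]
width: 43.0
grasp_force: 0.0
```

>>> jog_arm([
  [0, 0, 0, -0.3, 0],
  [0, 0, 0, -0.8, 0],
  [0, 0, 0, -1, 0],
])

```text
time: 25.45
ee_pos: [621.9, 168.7, 241.1]
orientation: [2.026, 2.398, 0.005]
ft_force: [-0.4, 0.7, 0.1]
width: 42.6
grasp_force: 0.0
```

>>> jog_arm([
  [0, 0.5, -0.4, 0, 0],
  [0, 1, -0.8, 0, 0],
  [0, 1, -0.8, 0, 0],
  [0, 1, -0.8, 0, 0],
])

```text
time: 25.95
ee_pos: [544.7, 236.6, 238.6]
orientation: [2.027, 2.4, 0.001]
ft_force: [-0.0, -0.9, -0.1]
width: 42.4
grasp_force: 0.0
```

```bash
python3 -c "
from h import *
f=cam('top')
cv2.imwrite('pics/t4.png',cv2.resize(cv2.cvtColor(f['image'],4)[95:235,190:350],None,fx=4,fy=4))
c=np.array([inv(p) for p in cloud(f).reshape(-1,3)])
m=(abs(c[:,0]+6)<25)&(abs(c[:,1])<130)&(c[:,2]>152)&(c[:,2]<172);print('rail',m.sum(),c[m].mean(0))
go(cab(-6,120.5,159),0.16)"
```

```text
rail 723 [ -5.99282567   0.24971864 160.42857915]
t 26.0 ee [545.1 236.2 238.5] cab [-65.6 200.6 238.5] w 42.9 F [ 0.  -0.9 -0.7] | shift [-1.006  0.737  0.995] turn 0.005
```

View pics/t4.png

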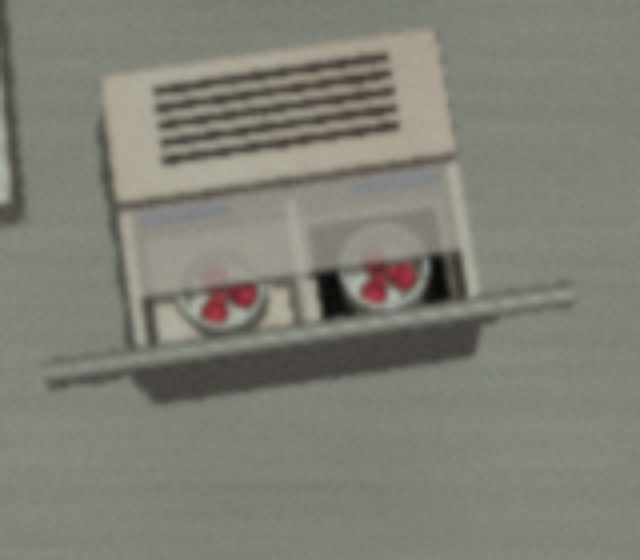

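The rail, from (48,373) to (575,295), sits at cabinet x = -6.0, so the door is shut. Both pots are unmoved, and the arm is clear.

```bash
python3 -c "
from h import *
print(robot.sign_off())"
```

```text
the job is handed in; nothing more can be done
None
```

The round pot stands upright in the bay that was empty, about 3 mm from the mat's centre, and the door is fully shut. The cured pot was still in place in the last picture, and I handed the job in at about 26 s; no verdict came back.

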